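Fetch the dropped port adapter from behind the splash guard and press it home

ROBOT

A 7-joint arm with a two-finger parallel gripper is mounted at the origin on the work surface. World frame = base frame: x ahead of the robot, y to its left, z up, the work surface at z = 0. Lengths are in mm, angles in rad, forces in N, time in s.
With the tool pointing down it reaches from about 400 to 875 mm from the base axis. Payload 4.4 kg.
Tool frame: the origin (TCP) lies midway between the tips of the shut fingers; the grasp point (between the pads) lies 19 mm behind it; z points along the fingers, y is the line along which they close (so a half turn about z gives the same grasp; the last joint's range is limited). The gripper opens to 85 mm and grips with 20 to 120 N. Pads are 22 mm wide; open, the fingers measure 114 mm over their backs; the gripper's body (76 mm by 85 mm) begins 54 mm behind the grasp point. The pads swing forward as they close: fully open they stand 13 mm farther back than shut.
Start: joints at [-1.33, 0.628, 0.038, 1.517, -0.027, 0.996, -0.02], TCP at [196.282, 619.67, 231.313] pointing down, gripper open.
Joint ranges: [-3.06, 3.06], [-0.37, 2.12], [-1.25, 1.32], [0.18, 2.47], [-1.1, 4.24], [0.23, 1.98], [-2.94, 2.94]. Speed limits (rad/s): [2.57, 2.57, 3.14, 3.14, 3.14, 3.14, 3.14].

INTERFACE

Orientations are given as [roll, pitch, yaw] about the fixed x, y, z axes, in that order (R = Rz(yaw) Ry(pitch) Rx(roll)).
In Python, from cell import read_state, get_image, finish_job gives the robot as it stands.
- The arm moves only by the tool send_rows, never from a script. Its argument "series" is a list of rows, each an object of numbers: "ax", "ay", "az": the turn, a rotation vector about the tool's x, y, z in rad; "dx", "dy", "dz": the shift along the tool's x, y, z in cm; "hand": the closure, from 0 (fully open) to 1 (shut). In form: [{"ax": .., "ay": .., "az": .., "dx": .., "dy": .., "dz": .., "hand": ..}, ...]. A call has 1 to 10 rows; each row is the pose to reach, as a shift and turn from the pose commanded when the call began, along the tool's axes at that moment; what a row does not reach only later rows make up. A row lasts 1/10 s, in which the tool goes at most 50 mm and 8.59 degrees, less where a joint would pass 70% of its speed; a pose out of reach is approached as far as the arm can. A call with a gripper value outside its range is refused whole. The fingers move at their own pace and stop on an object; the grip force is fixed at half the most. Time passes only in rows, so rows that repeat a pose let the fingers close. It gives the time, the measured TCP pose, the force, the opening and the grip force at its end, in the units of the state.
- read_state(): the state, without advancing time (a new reading comes with each control period).
- get_image(name): name is "scene" or "side" or "wrist"; returns a dict with "pixels" (480x640x3 uint8, red, green, blue), "mtx" (3x3 intrinsics, pixels), "k1" (the pictures are not rectified: a ray, as slopes to the right and down, at radius r is drawn at 1 + k1 r^2 times it, then the intrinsics apply), "R" (3x3) and "t" (3): a world point X has camera coordinates R X + t. Camera axes: x right, y down, z forward; pixel columns grow to the right and rows downward; lengths in mm; the calibration is good to about 2 mm. A picture is of the moment at which its call begins. There is no depth.
- finish_job(): hands the job in; it is judged then, once.
The state is a dict: "clock": time; "qpos": joint angles; "qd": joint speeds; "tau": joint torques, N m; "eef_pos": TCP position; "tool_rot": TCP orientation; "force": force on the tool from outside, world axes, zero at the start; "torque": the same for the moment, N m; "width": finger opening in mm; "gripper_force": force on a finger pad.
Only numpy, scipy, OpenCV 4.12 (cv2) and the standard library are available. Lean on these libraries where they do the work, as an engineer would, in place of code of your own. Each camera call takes 0.05 s, during which the arm holds its last target. There are 200 camera calls.

TASK

The tan ribbed port adapter has dropped behind the clear splash guard of the carboy rack. Draw it out under the guard with the blue-handled hook, not reaching behind the guard for it with the fingers, and lay the hook back down flat on the open bench in front of the guard, clear of everything. Then press the adapter spigot-first into the open port of the filter chamber until its collar sits flush on the port, leaving everything else where it stands.

Things in the scene. Friction and masses are not known exactly. Their poses are not given: they have to be found in the camera images.
- adapter: Dropped part: round tan PVC push-in adapter standing on its spigot behind the guard. 56 mm tall: plain spigot below, 46 mm across, 26 mm long (foot tapered to 40 mm over the last 4 mm); ribbed collar above, 60 mm across, 30 mm tall, its flat underside being the shoulder. 34 mm bore (looks only; solid to touch). 0.08 to 0.17 kg. Origin: centre of the foot; z up its axis.
- hook: Hook lying flat in front of the guard, 0.09-0.18 kg. Blue bar handle x -50 to 45 mm, 18 wide, 20 tall; then an 8 mm steel rod on its axis, 10 mm above the underside, to x 143, bending flat to +y: arm passes (156,24), (155,45), ends at (149,60) mm. Origin under the handle; x along the rod to the hook, z up. At the start x points away from the robot within 0.4 rad of world +x.
- rack: Fixed rack of 4 carboys with clear guard. Origin on the bench under the guard's middle; x from guard to carboys, y along the guard. Panel 614 mm wide, z 95 to 253 mm, open below, at x = 0, 6 mm thick (edge strips 12); 16 mm posts at y +-315. White rack wall 80 mm high with face at x = 108 mm: the lane between is 105 mm wide. Carboys from x = 126 mm, to 266 mm tall.
- port (a point): Centre of the mouth of the filter chamber's open port, 185 mm up, fixed: grey collar 74 mm across, 25 mm above the lid, with an upright bore 50 mm across, 43 mm deep. 8 mm down a tight rubber ring takes the spigot's foot and rides down before it (about 8 N all the way, no spring back; its own weight will not seat it). Home, the adapter's shoulder rests on the flat rim.
- chamber: Fixed clear filter chamber with the open port, at the left or right of the bench: white foot 160 mm across, clear cylinder 146 mm, clear lid 166 mm across at 150 to 160 mm height, three black lid knobs up to 172 mm, grey port in the middle. Origin: centre of its underside, directly below the port.
- fitted_chamber: The other fixed filter chamber, same size, whose port already carries an adapter and an amber funnel 94 mm across, up to 300 mm above the bench. It stands at the other end of the bench from the open one. Origin: centre of its underside. Leave alone.
- cap_a: White ribbed carboy cap, 59 mm across, 45 mm tall, standing in the lane behind the guard. Origin: centre of its underside. Leave it standing.
- jar_a: Amber jar with black lid, 58 mm across, 58 mm tall, standing in the lane behind the guard. Origin: centre of its underside. Leave it standing.
- cap_b: White ribbed carboy cap, 59 mm across, 45 mm tall, standing on the bench in front of the guard. Origin: centre of its underside. Leave it standing.
- jar_b: White jar with blue lid, 58 mm across, 58 mm tall, standing on the bench in front of the guard. Origin: centre of its underside. Leave it standing.
- wash_bottle: White wash bottle with a bent spout, 72 mm across, 206 mm tall, beyond an end of the bench row. Origin: centre of its underside. Leave it standing.
- beaker: Clear handled beaker, 90 mm across, 120 mm tall, beyond the other end. Origin: centre of its underside. Leave it standing.
Not all that is in view belongs to the job. Leave any pink, purple or turquoise look-alike of the jar_b alone.

How it is judged (in metres and radians):
On the way:
1. the adapter has been drawn out and stands on the bench clear in front of the guard (x of adapter in the frame of rack below -0.045 m and angle between adapter's own z axis and vertical below 0.15 rad and height (world z) of adapter below 0.008 m), for 0.2 s.
At the end, for the whole second after the job is handed in: The adapter sits upright in the open port with its shoulder on the port rim (within 2 mm of flush, within 4 mm of centred, tilted less than 0.06 rad) and is at rest; the hook lies flat and still on the bench in front of the guard, touching nothing else (horizontal distance between adapter and port below 0.004 m and z of adapter in the frame of port between -0.029 and -0.024 m and angle between adapter's own z axis and vertical below 0.06 rad and linear speed of each of adapter, hook below 0.01 m/s and height (world z) of hook below 0.006 m and angle between hook's own z axis and vertical below 0.12 rad and x of hook in the frame of rack below -0.02 m and not (contact force between hook and cap_a above 0.1 N) and not (contact force between hook and jar_a above 0.1 N) and not (contact force between hook and cap_b above 0.1 N) and not (contact force between hook and jar_b above 0.1 N) and not (contact force between hook and wash_bottle above 0.1 N) and not (contact force between hook and beaker above 0.1 N) and not (contact force between hook and rack above 0.1 N) and not (contact force between hook and chamber above 0.1 N) and not (contact force between hook and fitted_chamber above 0.1 N)).
It fails at once if the gripper or arm touches the adapter while it is still behind or under the guard (contact force between any of the arm, the fingers and adapter above 0.3 N and x of adapter in the frame of rack above -0.03 m and height (world z) of adapter below 0.06 m).
It fails at once if a cap or jar is knocked over or shifted by more than 20 mm (distance of any of cap_a, jar_a, cap_b, jar_b from where it was at the start of the episode above 0.02 m).
It fails at once if the wash bottle or the beaker is knocked over or shifted by more than 20 mm (distance of any of wash_bottle, beaker from where it was at the start of the episode above 0.02 m).
It also fails if it takes over 69 s, if anything falls off the work surface, if the arm or the gripper's body presses on something with over 40 N, if the wrist force passes 120 N, or if a joint passes its speed limit or range.

## Working session

There is one attempt and no reset: what is moved stays moved. The work goes in short steps, Python scripts to look and compute and a tool call to move; the robot and the scene stay as the last step left them, time stands still between calls to the robot, and variables do not carry over. Pictures are saved under pics/ and viewed, at most 10 in all, crops included, and the job is handed in when it is done.

Besides the shell and the picture viewer there is one more tool, called in YAML: its name, and indented under it one key for each argument. send_rows: Moves the arm, as the interface text tells. Its arguments: {"type":"object","properties":{"series":{"type":"array","items":{"type":"object","properties":{"ax":{"type":"number"},"ay":{"type":"number"},"az":{"type":"number"},"dx":{"type":"number"},"dy":{"type":"number"},"dz":{"type":"number"},"hand":{"type":"number"}}}}},"required":["series"]}

```bash
ls; mkdir -p pics
cat > h.py <<'E'
import numpy as np, cv2
from cell import read_state, get_image, finish_job
def ray(im,u,v):
    K=np.array(im["mtx"]);k=im["k1"];R=np.array(im["R"]);t=np.array(im["t"])
    d=np.array([(u-K[0,2])/K[0,0],(v-K[1,2])/K[1,1]])
    p=cv2.undistortPoints(np.array([[[float(u),float(v)]]]),K,np.array([k,0,0,0,0.]))[0,0]
    return -R.T@t, R.T@np.array([p[0],p[1],1])
def plane(im,u,v,z):
    c,d=ray(im,u,v); return c+d*(z-c[2])/d[2]
def proj(im,X):
    R=np.array(im["R"]);t=np.array(im["t"])
    return cv2.projectPoints(np.array(X,float).reshape(-1,3),cv2.Rodrigues(R)[0],t,np.array(im["mtx"]),np.array([im["k1"],0,0,0,0.]))[0][:,0]
def tri(a,b):
    (c1,d1),(c2,d2)=a,b
    A=np.array([d1,-d2]).T; s=np.linalg.lstsq(A,c2-c1,rcond=None)[0]
    return (c1+d1*s[0]+c2+d2*s[1])/2, np.linalg.norm(c1+d1*s[0]-c2-d2*s[1])
E
python3 - <<'E'
from h import *
import pickle
for n in ["scene","side"]:
    im=get_image(n); cv2.imwrite(f"pics/{n}0.png",im["pixels"][:,:,::-1]); pickle.dump(im,open(f"pics/{n}0.pkl","wb"))
    print(n,-np.array(im["R"]).T@np.array(im["t"]),im["k1"],np.array(im["mtx"])[0,0])
print(read_state())
E
```

```text
pics
scene [ 938.85894399 -755.74837604 1103.76882379] -0.02687115855869826 566.5481708549354
side [ 681.0546996  -463.93080191 1226.594764  ] -0.01817691952889264 469.8350666538497
{'clock': 0.1, 'qpos': array([-1.32978816,  0.62923956,  0.03844887,  1.51823761, -0.02701772,
        0.99630928, -0.01998065]), 'qd': array([-0.00021445, -0.00128037, -0.00086481, -0.0036484 ,  0.00213163,
       -0.00111364, -0.00038195]), 'tau': array([ 2.62462032e-03, -5.64537334e+01,  1.23028859e+00, -1.93974870e+01,
        1.12595275e-02,  5.40375273e-03,  1.05736424e-05]), 'eef_pos': array([196.11402523, 619.13707672, 230.49995629]), 'tool_rot': array([-3.13991666e+00,  3.01593952e-06,  2.83479156e+00]), 'force': array([-0.37115637, -0.53534717,  0.34336124]), 'torque': array([-0.00150188,  0.03525724,  0.01724146]), 'gripper_force': 0.0, 'width': 85.50131345084368}
```

View pics/scene0.png

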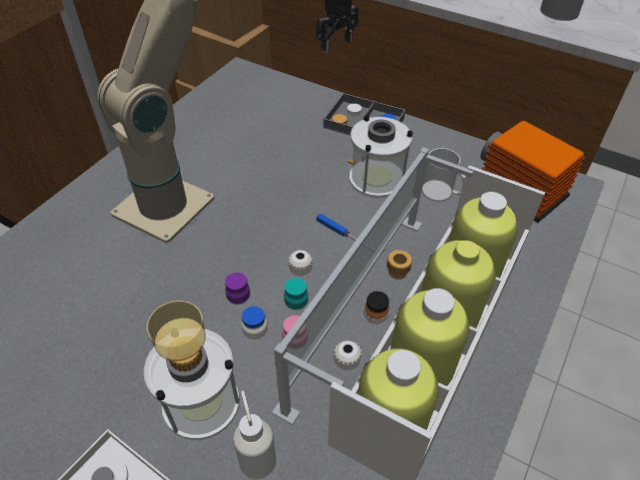

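View pics/side0.png

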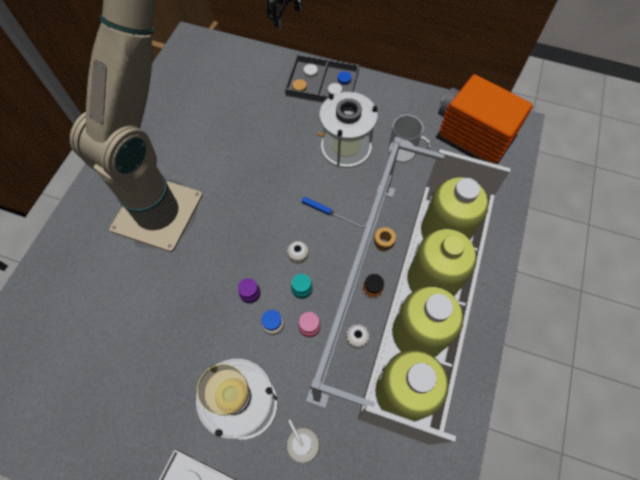

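The scene view shows the adapter behind the guard at (400,262), jar_a at (376,304), cap_a at (347,352) and the hook handle at (330,224). The open port is at (382,131), and the fitted chamber is on the right-hand (−y) side. The side view shows the adapter at (385,238), the hook handle at (302–332, 200–212) and the port at (348,110).

Run:
```python
from h import *
import pickle
S=pickle.load(open("pics/scene0.pkl","rb"));D=pickle.load(open("pics/side0.pkl","rb"))
def blob(im,lo,hi,box):
    x0,y0,x1,y1=box; h=cv2.cvtColor(im["pixels"],cv2.COLOR_RGB2HSV)
    m=cv2.inRange(h,lo,hi); z=np.zeros_like(m); z[y0:y1,x0:x1]=m[y0:y1,x0:x1]
    c=max(cv2.findContours(z,cv2.RETR_EXTERNAL,cv2.CHAIN_APPROX_NONE)[0],key=cv2.contourArea); return c
for n,im,b in(("scene",S,(310,205,360,245)),("side",D,(295,190,340,220))):
    c=blob(im,(105,130,50),(125,255,255),b); r=cv2.minAreaRect(c); p=cv2.boxPoints(r)
    print(n,"handle",r)
    q=[plane(im,*x,18)for x in p]; print(np.round(q,0)[:,:2].tolist())
for n,im,b in(("scene",S,(380,240,420,285)),("side",D,(370,222,402,255))):
    c=blob(im,(8,110,60),(25,255,255),b); print(n,"adapter",cv2.boundingRect(c),cv2.minEnclosingCircle(c))
def T(n,a,b): 
    P,e=tri(ray(S,*a),ray(D,*b)); print(n,np.round(P,1),"gap",round(e,1))
T("adapter top",(400,258),(385.5,237)); T("port",(382,131),(348.5,109.5))
T("jar_a",(377.5,298),(374,282)); T("cap_a",(347.5,347),(358,334)); T("cap_b",(300,257),(298,250))
T("jar_b",(254,315),(272,320)); T("bar near end",(284,350),(320,386)); T("bar far",(423,155),(398,146))
T("teal",(296,287),(301.5,283));T("pink",(295,325),(309.5,322))
a=S["pixels"][200:300,300:433];b=D["pixels"][180:280,280:413]
o=np.vstack([cv2.resize(a,None,fx=5,fy=5,interpolation=3)[:,:,::-1]]);cv2.imwrite("pics/c1.png",o[:,:])
cv2.imwrite("pics/c2.png",cv2.resize(b,None,fx=5,fy=5,interpolation=3)[:,:,::-1])
```

```text
scene handle ((330.9015808105469, 224.02593994140625), (32.10377502441406, 7.774009704589844), 30.256441116333008)
[[397.0, 158.0], [393.0, 185.0], [486.0, 171.0], [489.0, 144.0]]
side handle ((316.16094970703125, 205.1511993408203), (30.870620727539062, 6.285872459411621), 24.775142669677734)
[[396.0, 163.0], [397.0, 183.0], [489.0, 169.0], [488.0, 149.0]]
scene adapter (388, 250, 24, 29) ((398.7887268066406, 264.05633544921875), 14.058025360107422)
side adapter (375, 228, 21, 20) ((384.5619812011719, 237.50827026367188), 10.656447410583496)
adapter top [664.5 106.5  70.8] gap 0.6
port [455.8 413.7 166.6] gap 0.5
jar_a [671.4 -28.2  71.2] gap 0.7
cap_a [ 672.1 -169.8   61.6] gap 0.3
cap_b [ 4.487e+02 -4.000e-01  5.280e+01] gap 0.7
jar_b [ 457.3 -207.9   69.2] gap 1.0
bar near end [ 633.4 -344.2  263.9] gap 0.4
bar far [627.4 265.1 260.2] gap 2.4
teal [492.  -88.6  60.2] gap 0.3
pink [ 547.4 -181.1   64.5] gap 0.3
```

View pics/c1.png

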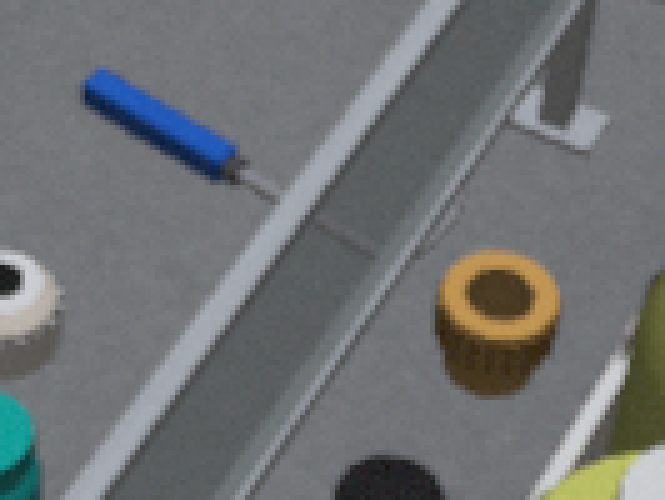

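View pics/c2.png

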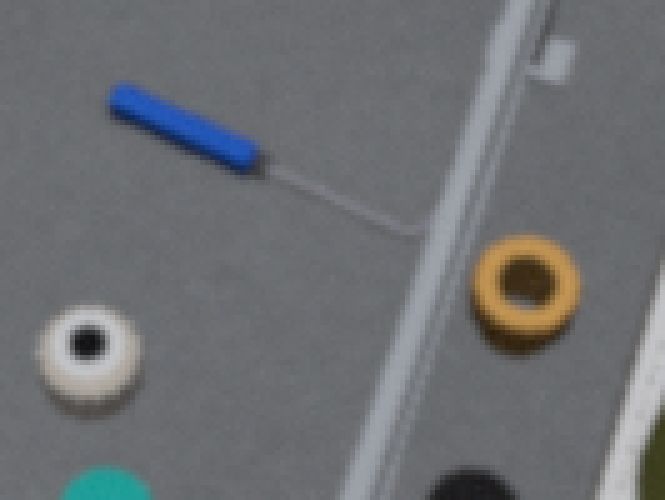

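The crops show the hook lying wholly in front of the guard, with its handle running from (397,172) to (487,158) mm and its bend toward +y. The adapter stands upright, with its rim centre at scene (399.8,259) and side (385.2,237). I'll place things on planes at their known heights.

Run:
```python
from h import *
import pickle
S=pickle.load(open("pics/scene0.pkl","rb"));D=pickle.load(open("pics/side0.pkl","rb"))
def P(n,z,a,b): print(n,np.round(plane(S,*a,z),1)[:2],np.round(plane(D,*b,z),1)[:2])
P("adapter",56,(399.8,259),(385.2,237)); P("jar_a",58,(377.5,298),(374,282)); P("cap_a",45,(347.5,347),(358,334))
P("cap_b",45,(300,257),(298,250)); P("jar_b",58,(254,315),(272,320)); P("port",185,(382,131),(348.5,109.5))
P("top far",253,(388,200),(383.4,180)); P("top near",253,(317,297),(352,278))
for z in(95,): print("bot",plane(S,415.6,200.6,z)[:2],plane(S,348,298,z)[:2])
# port ellipse: dark ring top
for n,im,b in(("S",S,(362,115,402,150)),("D",D,(330,95,368,128))):
    x0,y0,x1,y1=b; g=cv2.cvtColor(im["pixels"],cv2.COLOR_RGB2GRAY); m=np.zeros_like(g); m[y0:y1,x0:x1]=(g[y0:y1,x0:x1]<110)*255
    c=max(cv2.findContours(m,cv2.RETR_EXTERNAL,cv2.CHAIN_APPROX_NONE)[0],key=cv2.contourArea); e=cv2.fitEllipse(c); print(n,e)
a=cv2.resize(S["pixels"][105:165,345:420],None,fx=5,fy=5,interpolation=3);b=cv2.resize(D["pixels"][85:145,310:385],None,fx=5,fy=5,interpolation=3)
cv2.imwrite("pics/c3.png",np.hstack([a,b])[:,:,::-1])
```

```text
adapter [661.7 115.9] [663.3 113.3]
jar_a [668.2 -18.6] [671.  -23.5]
cap_a [ 668.  -160.4] [ 671.8 -165.7]
cap_b [444.8   4.9] [447.5   2.9]
jar_b [ 452.5 -201.6] [ 454.8 -205.8]
port [465.1 390.6] [459.9 398.7]
top far [620.1  91.9] [620.5 162.5]
top near [ 620.7 -211.7] [ 624.3 -103.7]
bot [623.00895937 283.96058564] [621.78006179 -77.99228256]
S ((381.1380310058594, 131.2783660888672), (22.56908416748047, 27.0647029876709), 91.9343490600586)
D ((348.1507263183594, 111.45277404785156), (23.75236701965332, 24.640396118164062), 82.7922134399414)
```

View pics/c3.png

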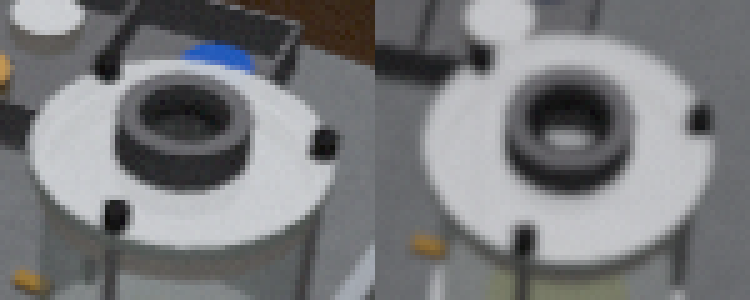

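Port rim centre in this crop is at scene (381.4,127.1) and side (349,108.1). The guard plane is at x≈622 mm with yaw ≈0.

```bash
cat >> h.py <<'E'
def delta(pos,yaw):
    from scipy.spatial.transform import Rotation as Ro
    s=read_state(); R=Ro.from_euler("xyz",s["tool_rot"]); G=Ro.from_euler("xyz",[np.pi,0,yaw])
    d=R.inv().apply(np.array(pos)-s["eef_pos"])/10
    print("t",round(s["clock"],2),"pos",np.round(s["eef_pos"],1),"d cm",np.round(d,2),"a",np.round((R.inv()*G).as_rotvec(),3))
E
python3 - <<'E'
from h import *
import pickle
S=pickle.load(open("pics/scene0.pkl","rb"));D=pickle.load(open("pics/side0.pkl","rb"))
print(plane(S,381.4,127.1,185),plane(D,349,108.1,185))
delta([449,165,120],np.pi-0.149)
E
```

```text
[456.15259532 405.11878602 185.        ] [459.702706   403.96395751 185.        ]
t 0.1 pos [196.1 619.1 230.5] d cm [-37.82 -35.64  11.11] a [-0.002 -0.    -0.158]
```

send_rows:
  series:
    - {"dx":-37.8,"dy":-35.6,"dz":-3,"az":-0.158,"hand":0}
    - {"dx":-37.8,"dy":-35.6,"dz":-3,"az":-0.158,"hand":0}
    - {"dx":-37.8,"dy":-35.6,"dz":-3,"az":-0.158,"hand":0}
    - {"dx":-37.8,"dy":-35.6,"dz":-3,"az":-0.158,"hand":0}
    - {"dx":-37.8,"dy":-35.6,"dz":-3,"az":-0.158,"hand":0}
    - {"dx":-37.8,"dy":-35.6,"dz":-3,"az":-0.158,"hand":0}
    - {"dx":-37.8,"dy":-35.6,"dz":-3,"az":-0.158,"hand":0}
    - {"dx":-37.8,"dy":-35.6,"dz":-3,"az":-0.158,"hand":0}
    - {"dx":-37.8,"dy":-35.6,"dz":-3,"az":-0.158,"hand":0}
    - {"dx":-37.8,"dy":-35.6,"dz":-3,"az":-0.158,"hand":0}

```text
invalid input at $.series[0]: expected keys ax, ay, az, dx, dy, dz, hand
```

send_rows:
  series:
    - {"dz":0}
    - {"dz":0}
    - {"dz":0}

```text
invalid input at $.series[0]: expected keys ax, ay, az, dx, dy, dz, hand
```

Run:
```python
from h import *
delta([449,165,120],np.pi-0.149)
```

```text
t 0.1 pos [196.1 619.1 230.5] d cm [-37.82 -35.64  11.11] a [-0.002 -0.    -0.158]
```

send_rows:
  series:
    - {"ax":0,"ay":0,"az":-0.158,"dx":-37.8,"dy":-35.6,"dz":-3,"hand":0}
    - {"ax":0,"ay":0,"az":-0.158,"dx":-37.8,"dy":-35.6,"dz":-3,"hand":0}
    - {"ax":0,"ay":0,"az":-0.158,"dx":-37.8,"dy":-35.6,"dz":-3,"hand":0}
    - {"ax":0,"ay":0,"az":-0.158,"dx":-37.8,"dy":-35.6,"dz":-3,"hand":0}
    - {"ax":0,"ay":0,"az":-0.158,"dx":-37.8,"dy":-35.6,"dz":-3,"hand":0}
    - {"ax":0,"ay":0,"az":-0.158,"dx":-37.8,"dy":-35.6,"dz":-3,"hand":0}
    - {"ax":0,"ay":0,"az":-0.158,"dx":-37.8,"dy":-35.6,"dz":-3,"hand":0}
    - {"ax":0,"ay":0,"az":-0.158,"dx":-37.8,"dy":-35.6,"dz":-3,"hand":0}
    - {"ax":0,"ay":0,"az":-0.158,"dx":-37.8,"dy":-35.6,"dz":-3,"hand":0}
    - {"ax":0,"ay":0,"az":-0.158,"dx":-37.8,"dy":-35.6,"dz":-3,"hand":0}

```text
clock: 1.1
eef_pos: [439.8, 181.7, 260.2]
tool_rot: [-3.142, -0.0, 2.993]
force: [0.9, 0.6, 0.4]
width: 85.4
gripper_force: 0.0
```

Run:
```python
from h import *
delta([449,165,120],np.pi-0.149)
```

```text
t 1.1 pos [439.8 181.7 260.2] d cm [-1.16 -1.52 14.02] a [-0. -0.  0.]
```

send_rows:
  series:
    - {"ax":0,"ay":0,"az":0,"dx":-1.0,"dy":-1.5,"dz":14,"hand":0}
    - {"ax":0,"ay":0,"az":0,"dx":-1.0,"dy":-1.5,"dz":14,"hand":0}
    - {"ax":0,"ay":0,"az":0,"dx":-1.0,"dy":-1.5,"dz":14,"hand":0}
    - {"ax":0,"ay":0,"az":0,"dx":-1.0,"dy":-1.5,"dz":14,"hand":0}
    - {"ax":0,"ay":0,"az":0,"dx":-1.0,"dy":-1.5,"dz":14,"hand":0}
    - {"ax":0,"ay":0,"az":0,"dx":-1.0,"dy":-1.5,"dz":14,"hand":0}

```text
clock: 1.7
eef_pos: [448.3, 168.4, 122.0]
tool_rot: [3.139, 0.003, 2.993]
force: [0.4, 0.4, 0.2]
width: 85.6
gripper_force: 0.0
```

Run:
```python
from h import *
import pickle
im=get_image("wrist"); cv2.imwrite("pics/w1.png",im["pixels"][:,:,::-1]); pickle.dump(im,open("pics/w1.pkl","wb"))
h=cv2.cvtColor(im["pixels"],cv2.COLOR_RGB2HSV); m=cv2.inRange(h,(105,130,50),(125,255,255))
for c in cv2.findContours(m,cv2.RETR_EXTERNAL,cv2.CHAIN_APPROX_NONE)[0]:
    if cv2.contourArea(c)>300:
        r=cv2.minAreaRect(c); print(r,[np.round(plane(im,*x,20)[:2],1).tolist() for x in cv2.boxPoints(r)])
delta([449,165,3],np.pi-0.149)
```

```text
((316.5, 221.0), (118.0, 23.0), 90.0) [[391.5, 167.7], [393.9, 183.9], [486.4, 171.0], [483.6, 152.7]]
t 1.75 pos [448.4 168.5 122.3] d cm [-0.07 -0.36 11.93] a [0.002 0.004 0.001]
```

View pics/w1.png

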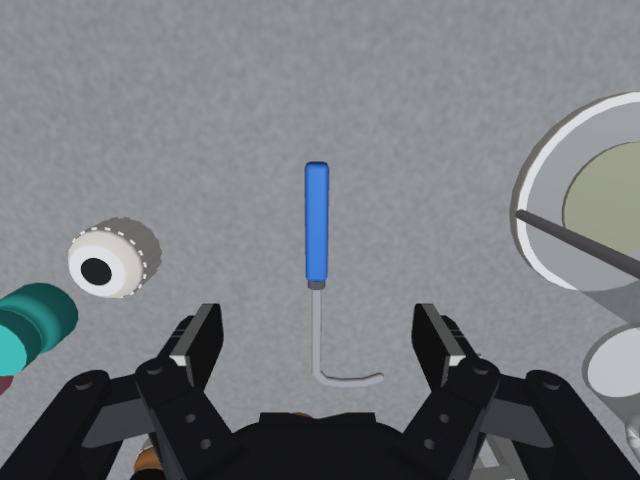

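The wrist view shows the handle upright in the image, columns 305–328 and rows 162–280, centred between the fingers. The hook's bend is at (317–382, 380). Now I descend and grip.

send_rows:
  series:
    - {"ax":0,"ay":0,"az":0,"dx":-0.1,"dy":-0.1,"dz":9.5,"hand":0}
    - {"ax":0,"ay":0,"az":0,"dx":-0.1,"dy":-0.1,"dz":9.5,"hand":0}
    - {"ax":0,"ay":0,"az":0,"dx":-0.1,"dy":-0.1,"dz":11.8,"hand":0}
    - {"ax":0,"ay":0,"az":0,"dx":-0.1,"dy":-0.1,"dz":11.8,"hand":0.3}
    - {"ax":0,"ay":0,"az":0,"dx":-0.1,"dy":-0.1,"dz":11.8,"hand":1}
    - {"ax":0,"ay":0,"az":0,"dx":-0.1,"dy":-0.1,"dz":11.8,"hand":1}
    - {"ax":0,"ay":0,"az":0,"dx":-0.1,"dy":-0.1,"dz":11.8,"hand":1}
    - {"ax":0,"ay":0,"az":0,"dx":-0.1,"dy":-0.1,"dz":11.8,"hand":1}
    - {"ax":0,"ay":0,"az":0,"dx":-0.1,"dy":-0.1,"dz":11.8,"hand":1}
    - {"ax":0,"ay":0,"az":0,"dx":-0.1,"dy":-0.1,"dz":11.8,"hand":1}

```text
clock: 2.75
eef_pos: [449.0, 166.7, 3.5]
tool_rot: [3.141, 0.003, 2.993]
force: [-0.9, 0.8, 7.8]
width: 16.1
gripper_force: 59.5
```

send_rows:
  series:
    - {"ax":0,"ay":0,"az":0,"dx":0,"dy":0,"dz":0,"hand":1}
    - {"ax":0,"ay":0,"az":0,"dx":0,"dy":0,"dz":0,"hand":1}
    - {"ax":0,"ay":0,"az":0,"dx":0,"dy":0,"dz":0,"hand":1}

```text
clock: 3.05
eef_pos: [449.0, 166.7, 3.5]
tool_rot: [3.141, 0.003, 2.993]
force: [-0.3, -0.6, 7.4]
width: 16.6
gripper_force: 59.5
```

send_rows:
  series:
    - {"ax":0,"ay":0,"az":0,"dx":0,"dy":0,"dz":-2,"hand":1}
    - {"ax":0,"ay":0,"az":0,"dx":0,"dy":0,"dz":-5,"hand":1}
    - {"ax":0,"ay":0,"az":-0.08,"dx":0,"dy":0,"dz":-6.5,"hand":1}
    - {"ax":0,"ay":0,"az":-0.149,"dx":0,"dy":-2,"dz":-6.5,"hand":1}
    - {"ax":0,"ay":0,"az":-0.149,"dx":0,"dy":-5,"dz":-6.5,"hand":1}
    - {"ax":0,"ay":0,"az":-0.149,"dx":0,"dy":-8,"dz":-6.5,"hand":1}
    - {"ax":0,"ay":0,"az":-0.149,"dx":0,"dy":-9,"dz":-6.5,"hand":1}
    - {"ax":0,"ay":0,"az":-0.149,"dx":0,"dy":-9,"dz":-6.5,"hand":1}
    - {"ax":0,"ay":0,"az":-0.149,"dx":0,"dy":-9,"dz":-6.5,"hand":1}

```text
clock: 3.95
eef_pos: [435.3, 78.6, 67.5]
tool_rot: [3.14, 0.002, -3.141]
force: [0.5, 0.2, -0.9]
width: 16.7
gripper_force: 58.8
```

Run:
```python
from h import *
delta([500,72,68],np.pi); delta([558,72,68],np.pi)
a=get_image("scene");b=get_image("side")
def crop(im,x,y): return cv2.resize(im["pixels"][y:y+120,x:x+120],None,fx=3.3,fy=3.3,interpolation=3)[:,:,::-1]
cv2.imwrite("pics/l1.png",np.hstack([crop(a,310,190),crop(b,300,180)]))
```

```text
t 3.95 pos [435.3  78.6  67.5] d cm [-6.47 -0.66 -0.04] a [0.001 0.002 0.001]
t 3.95 pos [435.3  78.6  67.5] d cm [-12.27  -0.67  -0.03] a [0.001 0.002 0.001]
```

View pics/l1.png

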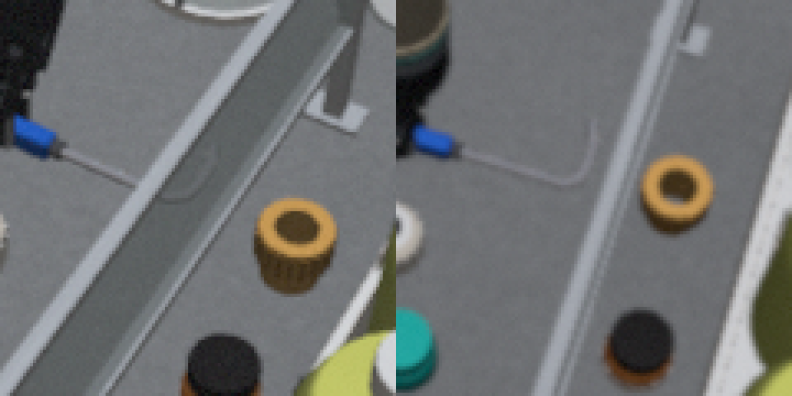

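The hook is held off the bench, with its arm tip at side ≈(360,216) and its bend at ≈(353,235.5). I'll check it for tilt.

Run:
```python
from h import *
a=get_image("side");b=get_image("scene")
o=np.array([427.5,78.6,0])
for z in(74,64,54): print(z,proj(a,[o+[149,60,z],o+[150,4,z],o+[45,0,z]]).round(1).tolist(),proj(b,[o+[149,60,z],o+[45,0,z]]).round(1).tolist())
```

```text
74 [[358.2, 217.2], [352.5, 234.6], [315.6, 224.6]] [[373.3, 234.9], [324.9, 234.4]]
64 [[358.0, 218.9], [352.3, 236.1], [315.6, 226.2]] [[373.0, 237.6], [324.9, 237.1]]
54 [[357.8, 220.5], [352.1, 237.7], [315.7, 227.8]] [[372.7, 240.3], [324.8, 239.8]]
```

The hook is level, so I go in over the adapter, wait, then lower behind it.

send_rows:
  series:
    - {"ax":0,"ay":0,"az":0,"dx":-2,"dy":-0.7,"dz":0,"hand":1}
    - {"ax":0,"ay":0,"az":0,"dx":-5,"dy":-0.7,"dz":0,"hand":1}
    - {"ax":0,"ay":0,"az":0,"dx":-8,"dy":-0.7,"dz":0,"hand":1}
    - {"ax":0,"ay":0,"az":0,"dx":-10.5,"dy":-0.7,"dz":0,"hand":1}
    - {"ax":0,"ay":0,"az":0,"dx":-12.1,"dy":-0.7,"dz":0,"hand":1}
    - {"ax":0,"ay":0,"az":0,"dx":-12.1,"dy":-0.7,"dz":0,"hand":1}
    - {"ax":0,"ay":0,"az":0,"dx":-12.1,"dy":-0.7,"dz":0,"hand":1}
    - {"ax":0,"ay":0,"az":0,"dx":-12.1,"dy":-0.7,"dz":0,"hand":1}

```text
clock: 4.95
eef_pos: [553.9, 70.6, 66.9]
tool_rot: [-3.141, -0.002, -3.14]
force: [-0.1, -0.3, -0.2]
width: 16.3
gripper_force: 58.8
```

Run:
```python
from h import *
delta([556,72,4],np.pi)
a=get_image("scene");b=get_image("side")
def crop(im,x,y): return cv2.resize(im["pixels"][y:y+100,x:x+100],None,fx=4,fy=4,interpolation=3)[:,:,::-1]
cv2.imwrite("pics/l2.png",np.hstack([crop(a,350,190),crop(b,330,180)]))
```

```text
t 4.95 pos [553.9  70.6  66.9] d cm [-0.22  0.15  6.29] a [-0.    -0.002  0.001]
```

View pics/l2.png

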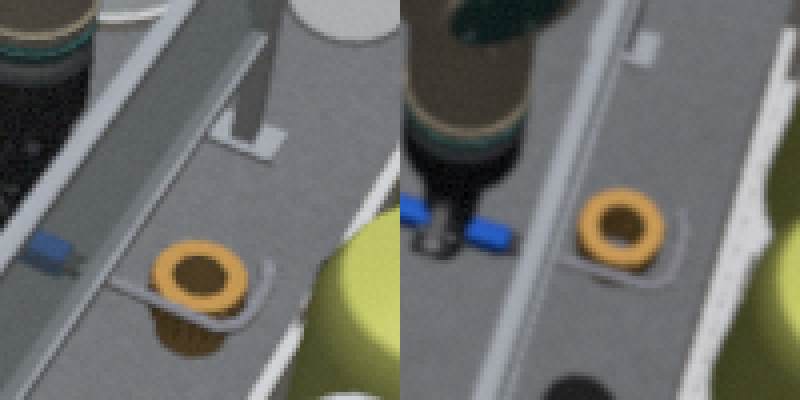

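The arm loops around the adapter, about 9 mm outside its rim in the side view and clear of the wall. I lower it straight down.

send_rows:
  series:
    - {"ax":0,"ay":0,"az":0,"dx":0,"dy":0,"dz":1.5,"hand":1}
    - {"ax":0,"ay":0,"az":0,"dx":0,"dy":0,"dz":3,"hand":1}
    - {"ax":0,"ay":0,"az":0,"dx":0,"dy":0,"dz":4.5,"hand":1}
    - {"ax":0,"ay":0,"az":0,"dx":0,"dy":0,"dz":5.7,"hand":1}
    - {"ax":0,"ay":0,"az":0,"dx":0,"dy":0,"dz":6.2,"hand":1}
    - {"ax":0,"ay":0,"az":0,"dx":0,"dy":0.4,"dz":6.2,"hand":1}
    - {"ax":0,"ay":0,"az":0,"dx":0,"dy":0.8,"dz":6.2,"hand":1}
    - {"ax":0,"ay":0,"az":0,"dx":0,"dy":1.0,"dz":6.2,"hand":1}
    - {"ax":0,"ay":0,"az":0,"dx":0,"dy":1.0,"dz":6.2,"hand":1}

```text
clock: 5.95
eef_pos: [555.7, 81.0, 5.4]
tool_rot: [3.141, 0.001, -3.141]
force: [0.2, 0.5, -0.7]
width: 16.4
gripper_force: 58.8
```

Run:
```python
from h import *
delta([440,80,5],np.pi)
a=get_image("scene");b=get_image("side")
def crop(im,x,y): return cv2.resize(im["pixels"][y:y+100,x:x+100],None,fx=4,fy=4,interpolation=3)[:,:,::-1]
cv2.imwrite("pics/l3.png",np.hstack([crop(a,350,190),crop(b,330,180)]))
```

```text
t 5.95 pos [555.7  81.    5.4] d cm [11.57 -0.09  0.03] a [0.001 0.001 0.001]
```

View pics/l3.png

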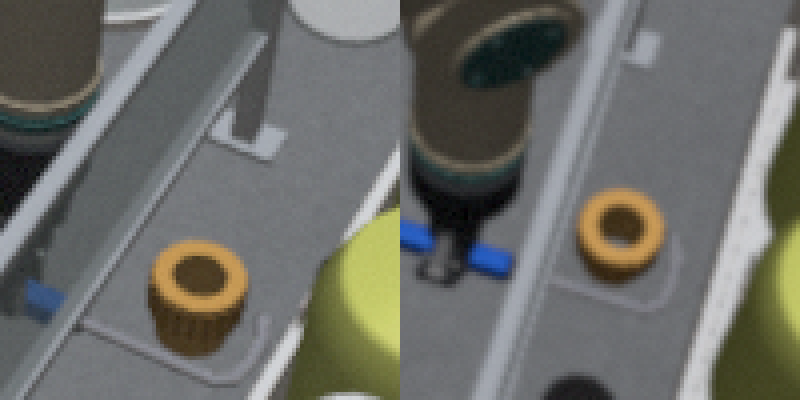

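Hook flat behind the adapter at spigot height. Pulling gently.

send_rows:
  series:
    - {"ax":0,"ay":0,"az":0,"dx":0.7,"dy":0,"dz":0.1,"hand":1}
    - {"ax":0,"ay":0,"az":0,"dx":1.4,"dy":0,"dz":0.1,"hand":1}
    - {"ax":0,"ay":0,"az":0,"dx":2.0,"dy":0,"dz":0.1,"hand":1}
    - {"ax":0,"ay":0,"az":0,"dx":2.6,"dy":0,"dz":0.1,"hand":1}
    - {"ax":0,"ay":0,"az":0,"dx":3.2,"dy":0,"dz":0.1,"hand":1}
    - {"ax":0,"ay":0,"az":0,"dx":3.8,"dy":0,"dz":0.1,"hand":1}
    - {"ax":0,"ay":0,"az":0,"dx":4.4,"dy":0,"dz":0.1,"hand":1}
    - {"ax":0,"ay":0,"az":0,"dx":5.0,"dy":0,"dz":0.1,"hand":1}
    - {"ax":0,"ay":0,"az":0,"dx":5.6,"dy":0,"dz":0.1,"hand":1}
    - {"ax":0,"ay":0,"az":0,"dx":6.0,"dy":0,"dz":0.1,"hand":1}

```text
clock: 7.05
eef_pos: [494.8, 80.2, 4.1]
tool_rot: [-3.142, -0.0, -3.141]
force: [0.9, 0.4, -1.3]
width: 16.5
gripper_force: 58.8
```

```bash
cat >> h.py <<'E'
def adapter(n,box,z=56):
    im=get_image(n); x0,y0,x1,y1=box; h=cv2.cvtColor(im["pixels"],cv2.COLOR_RGB2HSV)
    m=cv2.inRange(h,(8,110,140),(25,255,255)); q=np.zeros_like(m); q[y0:y1,x0:x1]=m[y0:y1,x0:x1]
    c=max(cv2.findContours(q,cv2.RETR_EXTERNAL,cv2.CHAIN_APPROX_NONE)[0],key=cv2.contourArea)
    e=cv2.fitEllipse(cv2.convexHull(c)); print(n,np.round(e[0],1),np.round(e[1],1),plane(im,*e[0],z).round(1)[:2]); return im
E
python3 - <<'E'
from h import *
delta([436,80,5],np.pi)
adapter("scene",(330,215,425,300)); adapter("side",(320,200,402,260))
E
```

```text
t 7.05 pos [494.8  80.2   4.1] d cm [ 5.88 -0.02 -0.08] a [-0. -0.  0.]
scene [385.1 252.9] [15.3 18.8] [622.3 115.2]
side [374.6 233.4] [ 9.3 14.4] [632.4 114.5]
```

Adapter following with y held. Continue.

send_rows:
  series:
    - {"ax":0,"ay":0,"az":0,"dx":0.6,"dy":0,"dz":0,"hand":1}
    - {"ax":0,"ay":0,"az":0,"dx":1.2,"dy":0,"dz":0,"hand":1}
    - {"ax":0,"ay":0,"az":0,"dx":1.8,"dy":0,"dz":0,"hand":1}
    - {"ax":0,"ay":0,"az":0,"dx":2.4,"dy":0,"dz":0,"hand":1}
    - {"ax":0,"ay":0,"az":0,"dx":3.0,"dy":0,"dz":0,"hand":1}
    - {"ax":0,"ay":0,"az":0,"dx":3.6,"dy":0,"dz":0,"hand":1}
    - {"ax":0,"ay":0,"az":0,"dx":4.2,"dy":0,"dz":0,"hand":1}
    - {"ax":0,"ay":0,"az":0,"dx":4.8,"dy":0,"dz":0,"hand":1}
    - {"ax":0,"ay":0,"az":0,"dx":5.3,"dy":0,"dz":0,"hand":1}
    - {"ax":0,"ay":0,"az":0,"dx":5.7,"dy":0,"dz":0,"hand":1}

```text
clock: 8.15
eef_pos: [437.9, 80.2, 4.2]
tool_rot: [3.141, -0.0, -3.141]
force: [1.6, 0.3, -0.6]
width: 16.9
gripper_force: 58.8
```

send_rows:
  series:
    - {"ax":0,"ay":0,"az":0,"dx":0.2,"dy":0,"dz":0,"hand":1}
    - {"ax":0,"ay":0,"az":0,"dx":0.2,"dy":0,"dz":0,"hand":1}
    - {"ax":0,"ay":0,"az":0,"dx":0.2,"dy":0,"dz":0,"hand":1}

```text
clock: 8.45
eef_pos: [436.3, 80.1, 4.1]
tool_rot: [-3.141, -0.0, -3.141]
force: [-1.2, 0.8, -0.3]
width: 16.6
gripper_force: 58.8
```

Run:
```python
from h import *
delta([436,80,5],np.pi)
a=adapter("scene",(320,200,425,300)); b=adapter("side",(310,190,402,260))
def crop(im,x,y): return cv2.resize(im["pixels"][y:y+100,x:x+100],None,fx=4,fy=4,interpolation=3)[:,:,::-1]
cv2.imwrite("pics/l4.png",np.hstack([crop(a,310,190),crop(b,300,180)]))
```

```text
t 8.45 pos [436.3  80.1   4.1] d cm [ 0.03 -0.01 -0.09] a [-0. -0.  0.]
scene [353.3 239.8] [ 3.1 10.7] [534.6 113.4]
side [349.1 226.2] [17.8 20.3] [559.2 112.6]
```

View pics/l4.png

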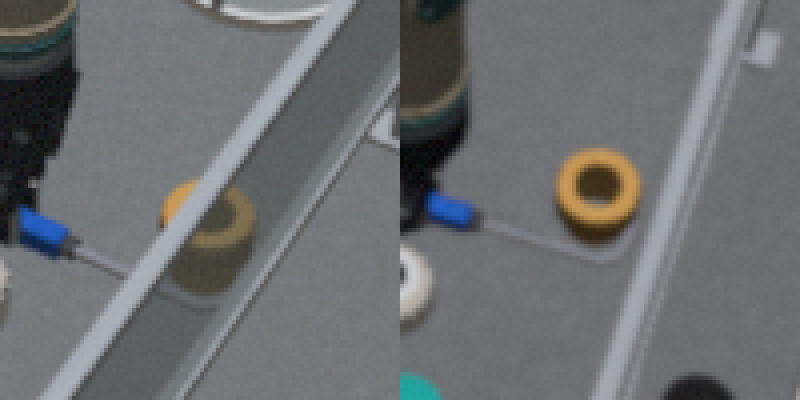

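The adapter stands upright in front of the guard at (559,113), rack x ≈ −63. I'll ease the hook forward off it. I'll open only partly when releasing, since cap_b is close, then rise.

send_rows:
  series:
    - {"ax":0,"ay":0,"az":0,"dx":-0.5,"dy":-0.1,"dz":0,"hand":1}
    - {"ax":0,"ay":0,"az":0,"dx":-0.9,"dy":-0.1,"dz":0.1,"hand":1}
    - {"ax":0,"ay":0,"az":0,"dx":-0.9,"dy":-0.1,"dz":0.1,"hand":1}
    - {"ax":0,"ay":0,"az":0,"dx":-0.9,"dy":-0.1,"dz":0.1,"hand":0.65}
    - {"ax":0,"ay":0,"az":0,"dx":-0.9,"dy":-0.1,"dz":0.1,"hand":0.65}
    - {"ax":0,"ay":0,"az":0,"dx":-0.9,"dy":-0.1,"dz":0.1,"hand":0.65}
    - {"ax":0,"ay":0,"az":0,"dx":-0.9,"dy":-0.1,"dz":0.1,"hand":0.65}
    - {"ax":0,"ay":0,"az":0,"dx":-0.9,"dy":-0.1,"dz":0.1,"hand":0.65}

```text
clock: 9.35
eef_pos: [445.6, 79.2, 3.1]
tool_rot: [3.142, 0.0, -3.141]
force: [0.6, 0.0, 0.2]
width: 29.8
gripper_force: 0.0
```

send_rows:
  series:
    - {"ax":0,"ay":0,"az":0,"dx":0,"dy":0,"dz":-3,"hand":0.65}
    - {"ax":0,"ay":0,"az":0,"dx":0,"dy":0,"dz":-7,"hand":0.65}
    - {"ax":0,"ay":0,"az":0,"dx":0,"dy":2,"dz":-11,"hand":0}
    - {"ax":0,"ay":0,"az":0,"dx":0,"dy":3.3,"dz":-15,"hand":0}
    - {"ax":0,"ay":0,"az":0,"dx":0,"dy":3.3,"dz":-16,"hand":0}
    - {"ax":0,"ay":0,"az":0,"dx":0,"dy":3.3,"dz":-16,"hand":0}
    - {"ax":0,"ay":0,"az":0,"dx":0,"dy":3.3,"dz":-16,"hand":0}
    - {"ax":0,"ay":0,"az":0,"dx":0,"dy":3.3,"dz":-16,"hand":0}

```text
clock: 10.15
eef_pos: [444.5, 111.1, 161.7]
tool_rot: [-3.14, -0.003, 3.141]
force: [-0.4, 1.1, 0.3]
width: 85.6
gripper_force: 0.0
```

Run:
```python
from h import *
a=adapter("wrist",(100,200,540,475)); adapter("side",(310,190,402,260))
cv2.imwrite("pics/w2.png",a["pixels"][:,:,::-1])
delta([559,113,28],np.pi)
```

```text
wrist [347.9 347.1] [ 9.3 26.7] [548.2 137.2]
side [349.1 226.2] [17.8 20.4] [559.1 112.7]
t 10.25 pos [444.7 111.6 161.8] d cm [-11.47   0.15  13.35] a [-0.001 -0.003 -0.   ]
```

View pics/w2.png

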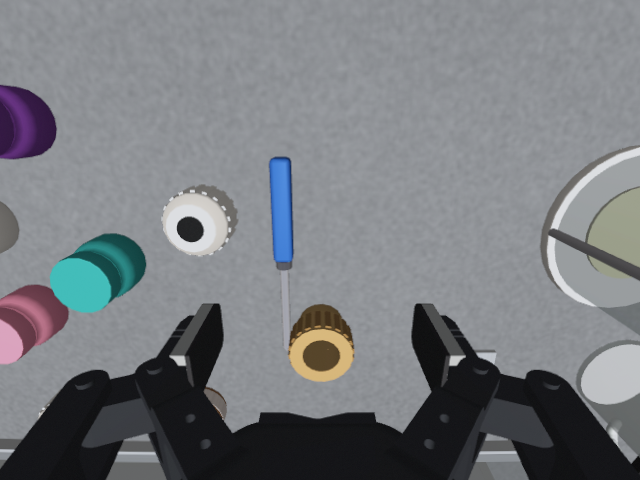

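The wrist view shows the hook flat beside the adapter, whose rim centre is at (321,353) and lies midway between the fingers. By my count that was my eleventh picture, one over the limit of 10, so from here I work on numbers only.

Run:
```python
from h import *
im=get_image("wrist"); print(plane(im,321,353,56))
h=cv2.cvtColor(im["pixels"],cv2.COLOR_RGB2HSV); m=cv2.inRange(h,(10,60,170),(25,220,255)); m[:, :270]=0;m[:,370:]=0;m[:310]=0;m[400:]=0
c=max(cv2.findContours(m,0,1)[0],key=cv2.contourArea); e=cv2.fitEllipse(cv2.convexHull(c)); print(e,plane(im,*e[0],56))
delta([559,113,90],np.pi)
```

```text
[554.91614643 114.16808097  56.        ]
((320.33551025390625, 354.5948791503906), (51.683013916015625, 64.94449615478516), 90.131103515625) [556.62909496 113.58258649  56.        ]
t 10.3 pos [444.8 111.8 162. ] d cm [-11.44   0.13   7.18] a [-0.001 -0.002  0.   ]
```

send_rows:
  series:
    - {"ax":0,"ay":0,"az":0,"dx":-4,"dy":0.15,"dz":0,"hand":0}
    - {"ax":0,"ay":0,"az":0,"dx":-8,"dy":0.15,"dz":2,"hand":0}
    - {"ax":0,"ay":0,"az":0,"dx":-11.3,"dy":0.15,"dz":5,"hand":0}
    - {"ax":0,"ay":0,"az":0,"dx":-11.3,"dy":0.15,"dz":7,"hand":0}
    - {"ax":0,"ay":0,"az":0,"dx":-11.3,"dy":0.15,"dz":7,"hand":0}
    - {"ax":0,"ay":0,"az":0,"dx":-11.3,"dy":0.15,"dz":7,"hand":0}
    - {"ax":0,"ay":0,"az":0,"dx":-11.3,"dy":0.15,"dz":7,"hand":0}

```text
clock: 11.0
eef_pos: [558.4, 114.3, 94.1]
tool_rot: [3.141, 0.001, -3.14]
force: [0.1, -0.6, 0.0]
width: 85.2
gripper_force: 0.0
```

Run:
```python
from h import *
delta([557.5,113.3,22.5],np.pi)
```

```text
t 11.0 pos [558.4 114.3  94.1] d cm [ 0.09 -0.1   7.16] a [0.    0.001 0.001]
```

send_rows:
  series:
    - {"ax":0,"ay":0,"az":0,"dx":0,"dy":-0.1,"dz":3,"hand":0}
    - {"ax":0,"ay":0,"az":0,"dx":0,"dy":-0.1,"dz":5,"hand":0}
    - {"ax":0,"ay":0,"az":0,"dx":0,"dy":-0.1,"dz":6.5,"hand":0}
    - {"ax":0,"ay":0,"az":0,"dx":0,"dy":-0.1,"dz":7.2,"hand":0}
    - {"ax":0,"ay":0,"az":0,"dx":0,"dy":-0.1,"dz":7.2,"hand":0}
    - {"ax":0,"ay":0,"az":0,"dx":0,"dy":-0.1,"dz":7.2,"hand":0.25}
    - {"ax":0,"ay":0,"az":0,"dx":0,"dy":-0.1,"dz":7.2,"hand":0.4}
    - {"ax":0,"ay":0,"az":0,"dx":0,"dy":-0.1,"dz":7.2,"hand":1}
    - {"ax":0,"ay":0,"az":0,"dx":0,"dy":-0.1,"dz":7.2,"hand":1}
    - {"ax":0,"ay":0,"az":0,"dx":0,"dy":-0.1,"dz":7.2,"hand":1}

```text
clock: 12.0
eef_pos: [559.4, 113.2, 22.5]
tool_rot: [3.141, 0.002, -3.141]
force: [-1.2, -0.9, 6.6]
width: 58.8
gripper_force: 64.1
```

Run:
```python
from h import *
delta([558,330,240],np.pi)
```

```text
t 12.0 pos [559.4 113.2  22.5] d cm [  0.09  21.69 -21.73] a [0.001 0.002 0.   ]
```

Held (58.8 mm). Lift straight up, away from the hook, then toward the port.

send_rows:
  series:
    - {"ax":0,"ay":0,"az":0,"dx":0,"dy":0,"dz":-1.5,"hand":1}
    - {"ax":0,"ay":0,"az":0,"dx":0,"dy":0,"dz":-4,"hand":1}
    - {"ax":0,"ay":0,"az":0,"dx":0,"dy":0,"dz":-8,"hand":1}
    - {"ax":0,"ay":0,"az":0,"dx":0,"dy":0,"dz":-12,"hand":1}
    - {"ax":0,"ay":0,"az":0,"dx":0,"dy":0,"dz":-16,"hand":1}
    - {"ax":0,"ay":0,"az":0,"dx":0,"dy":0,"dz":-20,"hand":1}
    - {"ax":0,"ay":0,"az":0,"dx":1,"dy":0,"dz":-23,"hand":1}
    - {"ax":0,"ay":0,"az":0,"dx":2,"dy":2,"dz":-25,"hand":1}
    - {"ax":0,"ay":0,"az":0,"dx":3,"dy":6,"dz":-25,"hand":1}
    - {"ax":0,"ay":0,"az":0,"dx":3,"dy":11,"dz":-25,"hand":1}

```text
clock: 13.0
eef_pos: [527.9, 221.3, 273.0]
tool_rot: [-3.14, 0.001, 3.138]
force: [1.8, 0.2, -1.6]
width: 58.3
gripper_force: 64.7
```

send_rows:
  series:
    - {"ax":0,"ay":0,"az":0,"dx":0,"dy":4,"dz":0,"hand":1}
    - {"ax":0,"ay":0,"az":0,"dx":0,"dy":8,"dz":0,"hand":1}
    - {"ax":0,"ay":0,"az":0,"dx":0,"dy":12,"dz":0,"hand":1}
    - {"ax":0,"ay":0,"az":0,"dx":0,"dy":16,"dz":0,"hand":1}
    - {"ax":0,"ay":0,"az":0,"dx":0,"dy":18,"dz":0,"hand":1}
    - {"ax":0,"ay":0,"az":0,"dx":0,"dy":18,"dz":0,"hand":1}
    - {"ax":0,"ay":0,"az":0,"dx":0,"dy":18,"dz":0,"hand":1}
    - {"ax":0,"ay":0,"az":0,"dx":0,"dy":18,"dz":0,"hand":1}

```text
clock: 13.8
eef_pos: [529.0, 400.8, 271.4]
tool_rot: [-3.14, 0.0, 3.14]
force: [0.4, -1.4, -1.0]
width: 59.0
gripper_force: 64.8
```

Run:
```python
from h import *
import pickle
im=get_image("wrist"); pickle.dump(im,open("pics/w3.pkl","wb"));cv2.imwrite("pics/w3.png",im["pixels"][:,:,::-1])
delta([458,404.5,265],np.pi)
R=np.array(im["R"]);print("cam",-R.T@np.array(im["t"]),"axis",R[2]); print("port exp",proj(im,[[458,404.5,185],[495,404.5,185],[421,404.5,185]]))
h=cv2.cvtColor(im["pixels"],cv2.COLOR_RGB2HSV); m=cv2.inRange(h,(8,60,100),(25,255,255))
for c in cv2.findContours(m,0,1)[0]:
    if cv2.contourArea(c)>150: print(cv2.boundingRect(c),cv2.contourArea(c))
```

```text
t 13.85 pos [529.2 400.8 271.4] d cm [7.12 0.36 0.64] a [-0.001  0.    -0.002]
cam [444.26515061 400.22588433 412.85003186] axis [ 0.32854819 -0.00136637 -0.94448622]
port exp [[323.8546795  142.26082154]
 [323.60513703 197.66967654]
 [324.12361741  80.72945634]]
(433, 416, 66, 64) 2364.0
(243, 283, 149, 122) 14070.5
```

Run:
```python
from h import *
import pickle
im=pickle.load(open("pics/w3.pkl","rb")); g=cv2.cvtColor(im["pixels"],cv2.COLOR_RGB2GRAY)
print("row142",g[142,240:412:3]); print("col324",g[40:300:3,324])
h=cv2.cvtColor(im["pixels"],cv2.COLOR_RGB2HSV)
print("adapter col HSV",h[276:420:6,318].tolist())
m=cv2.inRange(h,(8,60,60),(25,255,255))
for r in range(280,410,10):
    x=np.where(m[r,200:430])[0]; print(r,(x.min()+200,x.max()+200,len(x)) if len(x) else None)
t=np.array([529.2,400.8])
th=np.linspace(0,2*np.pi,361)
for n,rad,z in(("top",30,304.9),("colbot",30,274.9),("spig",23,252.9),("foot",20,248.9),("bore",17,304.9)):
    p=proj(im,np.c_[t[0]+rad*np.cos(th),t[1]+rad*np.sin(th),z+0*th]); print(n,p.min(0),p.max(0))
```

```text
row142 [217 217 217 217 217 219 219 219 219 219 141 154 155 157 159 135  43  36
  35  36 191 218 218 218 218 218 218 218 218 218 218 218 218 217 218 218
 140  35  35  37  42 146 157 155 153 152 132 219 219 219 217 217 217 217
 217 217 217 217]
col324 [217 217 217 217 217 217 216 219 218 219 219 219 219 213 151 160 159 159
 159 157  69  37  36  37  36 204 218 217 218 218 218 218 217 218 218 218
 218 218 218 218 218 218  33  36  36  36  47 155 156 154 152 150 211 219
 217 217 217 217 217 217 217 216 214 213 219 215 215 215 214  89  64  68
  67  69  69  70  69  69  69  69  69 135 187 187 187 187 187]
adapter col HSV [[18, 131, 84], [18, 131, 84], [20, 104, 215], [20, 106, 215], [20, 106, 214], [20, 106, 214], [18, 134, 84], [17, 129, 85], [18, 129, 85], [18, 134, 84], [18, 127, 84], [18, 131, 84], [18, 134, 84], [18, 127, 84], [19, 132, 83], [18, 131, 84], [18, 134, 84], [18, 131, 84], [19, 110, 211], [20, 110, 211], [19, 110, 211], [19, 111, 210], [109, 14, 148], [107, 12, 150]]
280 (np.int64(261), np.int64(371), 111)
290 (np.int64(256), np.int64(378), 123)
300 (np.int64(253), np.int64(381), 129)
310 (np.int64(249), np.int64(385), 137)
320 (np.int64(246), np.int64(390), 145)
330 (np.int64(242), np.int64(390), 149)
340 (np.int64(245), np.int64(391), 147)
350 (np.int64(244), np.int64(389), 146)
360 (np.int64(247), np.int64(388), 142)
370 (np.int64(251), np.int64(382), 132)
380 (np.int64(260), np.int64(374), 115)
390 (np.int64(271), np.int64(393), 100)
400 (np.int64(292), np.int64(389), 60)
top [241.63677719 282.57179026] [396.66695184 411.30797401]
colbot [255.14434001 251.51459728] [382.49415501 362.60877097]
spig [275.49977636 248.30868152] [361.77723401 325.42268936]
foot [281.87570845 250.88815462] [355.34322862 316.79085599]
bore [275.27375686 314.09136667] [363.00352519 386.76375257]
```

Run:
```python
from h import *
import pickle
from scipy.optimize import least_squares
im=pickle.load(open("pics/w3.pkl","rb")); P=im["pixels"]; g=cv2.cvtColor(P,cv2.COLOR_RGB2GRAY); h=cv2.cvtColor(P,cv2.COLOR_RGB2HSV)
# port: outer ring contour
m=((g<190)*255).astype(np.uint8); m[:, :240]=0;m[:,410:]=0;m[:50]=0;m[225:]=0
c=max(cv2.findContours(m,0,1)[0],key=cv2.contourArea); e=cv2.fitEllipse(c); print("outer",e,plane(im,*e[0],185))
W=np.array([plane(im,*x,185)[:2] for x in c[:,0]]); print("outer circle world",cv2.minEnclosingCircle(W.astype(np.float32)),W.min(0),W.max(0))
# bore rim: ring pixels 125..175 -> inner hole
r=cv2.inRange(g,120,180); r[:, :260]=0;r[:,390:]=0;r[:70]=0;r[205:]=0
cs,hi=cv2.findContours(r,cv2.RETR_CCOMP,1)
c=max([c for c,q in zip(cs,hi[0]) if q[3]>=0],key=cv2.contourArea); e=cv2.fitEllipse(c); print("bore",e,plane(im,*e[0],185))
W=np.array([plane(im,*x,185)[:2] for x in c[:,0]]);print(W.min(0),W.max(0))
# adapter rim bright
r=cv2.inRange(h,(14,80,150),(26,160,255)); r[:, :225]=0;r[:,410:]=0;r[:275]=0;r[425:]=0
cs,hi=cv2.findContours(r,cv2.RETR_CCOMP,1)
c=max([c for c,q in zip(cs,hi[0]) if q[3]>=0],key=cv2.contourArea); e=cv2.fitEllipse(c); print("abore",e)
o=max(cv2.findContours(r,0,1)[0],key=cv2.contourArea); print("rim box",cv2.boundingRect(o))
for z in(297,301,305):
    W=np.array([plane(im,*x,z)[:2] for x in c[:,0]]); print(z,"bore world",W.min(0).round(1),W.max(0).round(1),plane(im,*e[0],z)[:2].round(1))
    W=np.array([plane(im,*x,z)[:2] for x in o[:,0]]); print(z,"rim world",W.min(0).round(1),W.max(0).round(1))
```

```text
outer ((323.81317138671875, 137.674072265625), (110.32659149169922, 114.26612854003906), 2.6723363399505615) [455.1031581  404.45961761 185.        ]
outer circle world ((456.9402770996094, 404.4930419921875), 36.64718246459961) [420.58289831 368.3792277 ] [493.13036169 440.59133621]
bore ((323.8961486816406, 139.26895141601562), (78.06484985351562, 80.88794708251953), 6.098440170288086) [456.1078076  404.51843198 185.        ]
[431.57844851 378.9247085 ] [482.78252078 430.26993893]
abore ((316.9253845214844, 346.27471923828125), (72.46532440185547, 86.67967987060547), 90.07772064208984)
rim box (243, 283, 149, 121)
297 bore world [515.3 381.7] [551.6 417.9] [532.5 399.9]
297 rim world [503.4 369.7] [562.8 430.1]
301 bore world [512.8 382.3] [547.9 417.3] [529.5 399.9]
301 rim world [501.4 370.8] [558.7 429. ]
305 bore world [510.4 383. ] [544.2 416.7] [526.4 399.9]
305 rim world [499.3 371.8] [554.6 428. ]
```

send_rows:
  series:
    - {"ax":0,"ay":0,"az":0,"dx":3,"dy":0.46,"dz":0,"hand":1}
    - {"ax":0,"ay":0,"az":0,"dx":6,"dy":0.46,"dz":0,"hand":1}
    - {"ax":0,"ay":0,"az":0,"dx":7.1,"dy":0.46,"dz":1,"hand":1}
    - {"ax":0,"ay":0,"az":0,"dx":7.1,"dy":0.46,"dz":3,"hand":1}
    - {"ax":0,"ay":0,"az":0,"dx":7.1,"dy":0.46,"dz":5,"hand":1}
    - {"ax":0,"ay":0,"az":0,"dx":7.1,"dy":0.46,"dz":5.5,"hand":1}
    - {"ax":0,"ay":0,"az":0,"dx":7.1,"dy":0.46,"dz":5.5,"hand":1}
    - {"ax":0,"ay":0,"az":0,"dx":7.1,"dy":0.46,"dz":5.5,"hand":1}
    - {"ax":0,"ay":0,"az":0,"dx":7.1,"dy":0.46,"dz":5.5,"hand":1}
    - {"ax":0,"ay":0,"az":0,"dx":7.1,"dy":0.46,"dz":5.5,"hand":1}

```text
clock: 14.85
eef_pos: [457.8, 407.6, 217.0]
tool_rot: [3.141, 0.001, 3.142]
force: [0.3, -0.7, -0.5]
width: 58.7
gripper_force: 64.8
```

Run:
```python
from h import *
delta([458.2,405.4,200],np.pi); print(read_state()["tool_rot"],read_state()["force"])
```

```text
t 14.85 pos [457.8 407.6 217. ] d cm [-0.04 -0.23  1.7 ] a [ 0.001  0.001 -0.   ]
[3.14058969e+00 9.68897365e-04 3.14153256e+00] [ 0.29458722 -0.70031081 -0.51909717]
```

send_rows:
  series:
    - {"ax":0,"ay":0,"az":0,"dx":0,"dy":-0.22,"dz":0,"hand":1}
    - {"ax":0,"ay":0,"az":0,"dx":0,"dy":-0.22,"dz":0,"hand":1}
    - {"ax":0,"ay":0,"az":0,"dx":0,"dy":-0.22,"dz":0,"hand":1}
    - {"ax":0,"ay":0,"az":0,"dx":0,"dy":-0.22,"dz":0,"hand":1}

```text
clock: 15.25
eef_pos: [457.4, 405.1, 216.2]
tool_rot: [3.142, 0.0, -3.141]
force: [-0.4, 0.2, -0.7]
width: 58.6
gripper_force: 64.8
```

Run:
```python
from h import *
delta([458.2,405.4,200],np.pi)
im=get_image("wrist");P=im["pixels"]; g=cv2.cvtColor(P,cv2.COLOR_RGB2GRAY);h=cv2.cvtColor(P,cv2.COLOR_RGB2HSV)
r=cv2.inRange(h,(14,80,150),(26,160,255)); r[:, :225]=0;r[:,410:]=0;r[:275]=0;r[425:]=0
cs,hi=cv2.findContours(r,cv2.RETR_CCOMP,1)
c=max([c for c,q in zip(cs,hi[0]) if q[3]>=0],key=cv2.contourArea)
W=np.array([plane(im,*x,read_state()["eef_pos"][2]+33.5)[:2] for x in c[:,0]]); print("adapter bore centre",(W.min(0)+W.max(0))/2,W.max(0)-W.min(0))
# visible near side of port ring: row scan at col of centre, and side extents
u=proj(im,[[457,404.5,185],[420,404.5,185],[457,441.5,185],[457,367.5,185]]); print("port proj exp",u.round(1).tolist())
r=int(u[1][1]); cc=int(u[0][0]); print(r,g[max(r-20,0):r+40:2,cc]); 
for rr in (r+20,r+30): print(rr,g[rr,int(u[2][0] if u[2][0]<u[3][0] else u[3][0])-20:int(max(u[2][0],u[3][0]))+20:3])
```

```text
t 15.25 pos [457.4 405.1 216.2] d cm [-0.08  0.03  1.62] a [0. 0. 0.]
adapter bore centre [455.84804109 404.07178125] [33.82792197 33.75727126]
port proj exp [[317.4, 277.0], [317.4, 214.0], [382.4, 276.9], [252.4, 277.0]]
214 [215 215 208 205 196  67  47  47  47  47  76 150 152 151 149 148 146 145
 143 139  80  36  34  35  34 131 168  61  62  65]
234 [213 213 213 213 213 213 213 215 215 215 210 181  48 131 145 146 146 146
 145 145 145 144 143 143 138 135 132 117  88  87 113 132 136 138 142 143
 144 144 144 145 145 146 145 144 119  48 191 212 215 215 215 213 213 213
 213 213 213]
244 [213 213 213 213 213 213 213 213 213 208  86 140 143 144 143 143 143 142
 138  69  34  35  36  36  35  35  34 131 131 131 132  35  35  34  34  35
  35  35  87 138 142 142 143 143 143 143 140  78 211 213 213 213 213 213
 213 213 213]
```

Port and adapter agree to within about 1 mm, so I make a small correction and lower.

send_rows:
  series:
    - {"ax":0,"ay":0,"az":0,"dx":-0.1,"dy":0.04,"dz":0,"hand":1}
    - {"ax":0,"ay":0,"az":0,"dx":-0.1,"dy":0.04,"dz":0.4,"hand":1}
    - {"ax":0,"ay":0,"az":0,"dx":-0.1,"dy":0.04,"dz":0.8,"hand":1}
    - {"ax":0,"ay":0,"az":0,"dx":-0.1,"dy":0.04,"dz":1.2,"hand":1}
    - {"ax":0,"ay":0,"az":0,"dx":-0.1,"dy":0.04,"dz":1.5,"hand":1}
    - {"ax":0,"ay":0,"az":0,"dx":-0.1,"dy":0.04,"dz":1.5,"hand":1}
    - {"ax":0,"ay":0,"az":0,"dx":-0.1,"dy":0.04,"dz":1.5,"hand":1}

```text
clock: 16.0
eef_pos: [458.4, 405.5, 201.1]
tool_rot: [-3.142, -0.0, -3.141]
force: [-0.2, -0.6, -1.2]
width: 58.5
gripper_force: 64.8
```

Free entry, no side force. Press on to 2 mm short of the seat.

send_rows:
  series:
    - {"ax":0,"ay":0,"az":0,"dx":0,"dy":0,"dz":0.4,"hand":1}
    - {"ax":0,"ay":0,"az":0,"dx":0,"dy":0,"dz":0.8,"hand":1}
    - {"ax":0,"ay":0,"az":0,"dx":0,"dy":0,"dz":1.2,"hand":1}
    - {"ax":0,"ay":0,"az":0,"dx":0,"dy":0,"dz":1.6,"hand":1}
    - {"ax":0,"ay":0,"az":0,"dx":0,"dy":0,"dz":1.8,"hand":1}
    - {"ax":0,"ay":0,"az":0,"dx":0,"dy":0,"dz":1.8,"hand":1}
    - {"ax":0,"ay":0,"az":0,"dx":0,"dy":0,"dz":1.8,"hand":1}

```text
clock: 16.7
eef_pos: [458.7, 406.0, 184.0]
tool_rot: [3.141, 0.001, -3.141]
force: [-0.3, -0.6, 5.9]
width: 58.6
gripper_force: 65.0
```

send_rows:
  series:
    - {"ax":0,"ay":0,"az":0,"dx":0,"dy":0,"dz":0.1,"hand":1}
    - {"ax":0,"ay":0,"az":0,"dx":0,"dy":0,"dz":0.2,"hand":1}
    - {"ax":0,"ay":0,"az":0,"dx":0,"dy":0,"dz":0.25,"hand":1}
    - {"ax":0,"ay":0,"az":0,"dx":0,"dy":0,"dz":0.3,"hand":1}
    - {"ax":0,"ay":0,"az":0,"dx":0,"dy":0,"dz":0.3,"hand":1}

```text
clock: 17.2
eef_pos: [458.7, 406.0, 181.5]
tool_rot: [3.141, 0.001, -3.142]
force: [-1.1, -2.0, 9.6]
width: 58.8
gripper_force: 65.4
```

send_rows:
  series:
    - {"ax":0,"ay":0,"az":0,"dx":0,"dy":0,"dz":0.1,"hand":1}
    - {"ax":0,"ay":0,"az":0,"dx":0,"dy":0,"dz":0.15,"hand":1}
    - {"ax":0,"ay":0,"az":0,"dx":0,"dy":0,"dz":0.15,"hand":1}

```text
clock: 17.5
eef_pos: [458.8, 406.0, 181.5]
tool_rot: [3.141, 0.002, 3.142]
force: [-3.2, -4.5, 17.5]
width: 58.8
gripper_force: 66.5
```

The TCP has stopped at the expected 181.5 mm with force rising, so the collar is seated. I release and rise.

send_rows:
  series:
    - {"ax":0,"ay":0,"az":0,"dx":0,"dy":0,"dz":-0.1,"hand":1}
    - {"ax":0,"ay":0,"az":0,"dx":0,"dy":0,"dz":-0.1,"hand":0}
    - {"ax":0,"ay":0,"az":0,"dx":0,"dy":0,"dz":-0.1,"hand":0}
    - {"ax":0,"ay":0,"az":0,"dx":0,"dy":0,"dz":-0.1,"hand":0}
    - {"ax":0,"ay":0,"az":0,"dx":0,"dy":0,"dz":-0.1,"hand":0}
    - {"ax":0,"ay":0,"az":0,"dx":0,"dy":0,"dz":-2,"hand":0}
    - {"ax":0,"ay":0,"az":0,"dx":0,"dy":0,"dz":-5,"hand":0}
    - {"ax":0,"ay":0,"az":0,"dx":-4,"dy":0,"dz":-9,"hand":0}
    - {"ax":0,"ay":0,"az":0,"dx":-7,"dy":0,"dz":-9,"hand":0}
    - {"ax":0,"ay":0,"az":0,"dx":-7,"dy":0,"dz":-9,"hand":0}

```text
clock: 18.5
eef_pos: [534.4, 404.0, 269.3]
tool_rot: [3.14, 0.005, 3.135]
force: [-0.1, -1.1, -0.9]
width: 85.1
gripper_force: 0.0
```

Run:
```python
from h import *
print(read_state()["eef_pos"],read_state()["width"])
im=get_image("wrist");P=im["pixels"];cv2.imwrite("pics/w9.png",P[:,:,::-1]);h=cv2.cvtColor(P,cv2.COLOR_RGB2HSV)
u=proj(im,[[457,404.5,215]])[0]; print("exp",u)
r=cv2.inRange(h,(12,70,150),(28,180,255)); cs,hi=cv2.findContours(r,cv2.RETR_CCOMP,1)
for c,q in zip(cs,hi[0]):
    if cv2.contourArea(c)>1000:
        for z in (212,215,218):
            W=np.array([plane(im,*x,z)[:2] for x in c[:,0]]); print("hole" if q[3]>=0 else "rim",z,((W.min(0)+W.max(0))/2).round(1),(W.max(0)-W.min(0)).round(1))
# hook in side view
im=get_image("side");h=cv2.cvtColor(im["pixels"],cv2.COLOR_RGB2HSV);m=cv2.inRange(h,(105,130,50),(125,255,255));m[:190]=0;m[260:]=0;m[:,:290]=0;m[:,350:]=0
c=max(cv2.findContours(m,0,1)[0],key=cv2.contourArea);rr=cv2.minAreaRect(c);print(rr,[plane(im,*x,18)[:2].round(0).tolist() for x in cv2.boxPoints(rr)])
for n,z,a in(("cap_b",45,(298,250)),("jar_a",58,(374,282))): print(n,im["pixels"][int(a[1])-6:int(a[1])+7:3,int(a[0]),0])
```

```text
[534.41635798 403.99706538 269.27342993] 85.13584951551829
exp [318.27635409 133.51457436]
rim 212 [457.7 405.3] [58.8 59.2]
rim 215 [457.6 405.3] [57.9 58.3]
rim 218 [457.5 405.3] [57.  57.4]
hole 212 [458.2 405.2] [34.4 34.7]
hole 215 [458.  405.2] [33.9 34.2]
hole 218 [457.9 405.2] [33.4 33.7]
((304.62969970703125, 230.6725311279297), (31.919923782348633, 6.424135684967041), 17.52556800842285) [[393.0, 67.0], [392.0, 87.0], [485.0, 86.0], [486.0, 66.0]]
cap_b [168  25  44 190 181]
jar_a [28 26 30 33 34]
```

```bash
python3 -c "
from cell import finish_job; print(finish_job())"
```

```text
the job is handed in; nothing more can be done
None
```

I handed the job in at about 18.6 s of the 69 s limit, with the adapter seated in the open port (collar flush by height and press force, within about 1 mm of centre) and the hook flat on the bench in front of the guard, clear of everything; I viewed 11 pictures, one over the limit of 10, and got no verdict back from the judge.

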